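# Test and reset the bench's residual-current unit

### The arm

A 6-joint arm with a two-finger parallel gripper is mounted at the origin on a cart in front of the work surface, level with it; the furniture and walls round the work are solid. World frame = base frame: x ahead of the robot, y to its left, z up, the work surface at z = 0. Lengths are in m, angles in rad, forces in N, time in s.
With the tool pointing down it reaches from about 0.3 to 0.775 m from the base axis. Payload 14.6 kg.
Tool frame: the origin (TCP) lies on the centre line of the jaws, within the pads' length; the fingertips stand ctrl.tcp_to_tips ahead of it and the grasp point (between the pads) lies 2 mm behind it (ctrl.tcp_to_tips is the distance from the TCP to the fingertips, in m); z points along the fingers, y is the line along which they close (so a half turn about z gives the same grasp; the last joint's range is limited). The gripper opens to 94 mm and grips with 3 to 60 N. Pads are 16 mm wide; open, the fingers measure 119 mm over their backs; the gripper's body (75 mm by 177 mm) begins 78 mm behind the grasp point.
Start: joints at [-1.413, 0.3, 1.521, -0, 1.321, -0.067], TCP at [0.123, -0.536, 0.222] pointing down, gripper open.
Joint ranges: [-3.03, 3.03], [-0.79, 2.21], [0.23, 2.52], [-1.04, 4.18], [0, 3.07], [-2.55, 2.55]. Speed limits (rad/s): [2.22, 2.22, 2.57, 3.14, 3.14, 3.14].

### API

Orientations are given as [roll, pitch, yaw] about the fixed x, y, z axes, in that order (R = Rz(yaw) Ry(pitch) Rx(roll)).
In Python, from station import telemetry, viewer, hand_in, ctrl gives the robot as it stands.
- The arm moves only by the tool step_arm, never from a script. Its argument "plan" is a list of rows, each an object of numbers: "dx", "dy", "dz": the shift along the tool's x, y, z scaled (see below); "rx", "ry", "rz": the turn, a rotation vector about the tool's x, y, z scaled (see below); "claw": the closure, from 0 (fully open) to 1 (shut). In form: [{"dx": .., "dy": .., "dz": .., "rx": .., "ry": .., "rz": .., "claw": ..}, ...]. A call has 1 to 10 rows; each row shifts and turns the commanded pose from where the row before left it, along the tool's axes as they then stand; what a row does not reach is not made up. The controller multiplies each number of a shift by 0.1 m and each number of a turn by 90 degrees. A row lasts 1/10 s, in which the tool goes at most 50 mm and 8.59 degrees, less where a joint would pass 70% of its speed; a pose out of reach is approached as far as the arm can. A call with a number of a shift or a turn outside -1 to 1 is refused whole. A call with a gripper value outside its range is refused whole. The fingers move at their own pace and stop on an object; "grip_force" is the grip in N (left out, the last holds). Time passes only in rows, so rows that do not move let the fingers close. It gives the time, the measured TCP pose, the force, the opening and the grip force at its end, in the units of the state.
- telemetry.get_obs(): the state, without advancing time (a new reading comes with each control period).
- viewer.camera(name): name is "scene" or "side" or "wrist"; returns a dict with "img" (420x560x3 uint8, red, green, blue), "z_map" (420x560 float32, m along the optical axis (not along the pixel's ray), 0 where there is no reading), "fx", "fy", "cx", "cy" (pixels), "dist" ([k1, k2, p1, p2, k3] as OpenCV has them; the pictures are not rectified), "R" (3x3) and "t" (3): a world point X has camera coordinates R X + t; the wrist camera has in their place "tool_from_camera" (4x4, takes a point from camera to tool coordinates, whose origin is the TCP and whose axes are the flange's). Camera axes: x right, y down, z forward; pixel columns grow to the right and rows downward; lengths in m; the calibration is good to about 2 mm. A picture is of the moment at which its call begins: read the wrist's pose just before it.
- hand_in(): hands the job in; it is judged then, once.
Trained networks look in a picture, given as the dict that the camera call returned (one of the last four; its "shot" number tells which), for a name from the list of things; names that differ only in an ending like _2 or _b are one class to them, and where a whole thing is asked for, a point or a joint stands for the part that bears it (a point fixed in the world has none). Each returns a list of dicts, best first, with "score" (0 to 1); they miss things now and then, are a little off and sometimes report something else, mostly with a low value. They report only what shows in the picture. A call takes as long as a camera call.
- viewer.recognise(target, picture): "rect" ([left, top, right, bottom] in pixels, round what is visible of it).
The state is a dict: "time_s": time; "qpos": joint angles; "joint_vel": joint speeds; "tau": joint torques, N m; "ee_pos": TCP position; "eef_rot": TCP orientation; "force": force on the tool from outside, world axes, zero at the start; "moment": the same for the moment, N m; "grip_width": finger opening in m; "grip_force": force on a finger pad.
Only numpy, scipy, OpenCV 4.12 (cv2) and the standard library are available. Lean on these libraries where they do the work, as an engineer would, in place of code of your own. Each camera call takes 0.05 s, during which the arm holds its last target. There are 200 camera calls.

### The job

Do the safety test on the residual-current unit, the wide box with a push button beside its lever: push its test button all the way in so that its lever drops forward, let go of the button, then lift that lever back up until it rests against its rear stop. Leave the narrow switch box, which has a lever but no button, alone.

Things in the scene. Friction and masses are not known exactly. Their poses are not given: they have to be found in the camera images.
- rcd_unit: wide grey box with a lever and a push button on top, 110 x 170 x 70 mm, fixed to the bench. Origin: centre of its underside; x from its front (robot side) to its back, y to its left, z up. Points below are in this frame. Test button: round black cap, 26 mm wide, on a raised housing 44 mm square and 106 mm high; centre of the cap's top at (-37, 40, 120) mm.
- isolator_box: narrow grey box, 110 x 90 x 70 mm, fixed to the bench left or right of the wide one. It has the same kind of lever, over the middle of its width, at any angle, but no button. Origin: centre of its underside, axes as for rcd_unit; the lever turns about (-25, 0, 88) mm and reaches at most 165 mm high. Leave it alone.
- test_button (a joint): how far the wide box's button is pushed in, m: 0 out, 0.008 fully in. It moves straight down and springs back: 1 N to start, 5 to 6 N to be fully in. Past about half way it tips the lever over, which then falls forward by itself in half a second.
- rcd_lever (a joint): wide box's lever, rad: 0 up, leaning back 14 deg against its stop; 0.25 vertical (falls either way from there); 1.5 dropped to the front. Light, 0.1 kg. It turns about a line along y through (-25, -40, 88) mm. Grip: barrel 18 mm thick, 30 mm long along y, centre 68 mm from the axis: at (-8, -40, 154) mm when up, (-90, -40, 109) mm, in front of the box, when dropped.

How it is judged:
On the way, in this order (a step that is already met when the one before it is completed fails the run):
1. the test button is pushed in (more than 3 mm) (value of joint test_button above 0.003 m).
2. the lever has dropped forward (past 1.3 rad) and the button is out again (less than 1.5 mm in) (value of joint rcd_lever above 1.3 rad and value of joint test_button below 0.0015 m), for 0.1 s.
At the end, for the whole second after the job is handed in: the wide box's lever is up again, at rest within 0.12 rad (7 degrees) of its rear stop, and the test button is out (less than 1.5 mm in) (value of joint rcd_lever below 0.12 rad and velocity of joint rcd_lever between -0.1 and 0.1 rad/s and value of joint test_button below 0.0015 m); the robot touches nothing.
It fails at once if the narrow switch box or its lever is touched with more than 2 N (contact force between any of the fingers, the arm and isolator_box above 2 N).
It also fails if it takes over 40 s, if anything falls off the work surface, if the arm or the gripper's body presses on something with over 40 N, if the wrist force passes 120 N, or if a joint passes its speed limit or range.

## Working session

There is one attempt and no reset: what is moved stays moved. The work goes in short steps, Python scripts to look and compute and a tool call to move; the robot and the scene stay as the last step left them, time stands still between calls to the robot, and variables do not carry over. Pictures are saved under pics/ and viewed, at most 10 in all, crops included, and the job is handed in when it is done.

Besides the shell and the picture viewer there is one more tool, called after "Emit:" by a JSON object that holds its "op" and its "data", one argument or row to a line. step_arm: Moves the arm, as the interface text tells. Shifts and turns lie within -1 to 1; 1 stands for 0.1 m of shift or 90 degrees of turn. Its arguments: {"type":"object","properties":{"plan":{"type":"array"},"grip_force":{"type":"number"}},"required":["plan"]}

```bash
mkdir -p pics; cat > h.py <<'E'
import numpy as np, cv2
from station import telemetry, viewer, hand_in, ctrl
def cloud(p):
    z=p["z_map"]; h,w=z.shape
    K=np.array([[p["fx"],0,p["cx"]],[0,p["fy"],p["cy"]],[0,0,1.]])
    uv=np.stack(np.meshgrid(np.arange(w),np.arange(h)),-1).reshape(-1,1,2).astype(float)
    n=cv2.undistortPoints(uv,K,np.array(p["dist"],float)).reshape(h,w,2)
    c=np.dstack([n*z[...,None],z])
    X=(c-np.array(p["t"]))@np.array(p["R"])
    X[z<=0]=np.nan
    return X
E
python3 - <<'E'
from h import *
o=telemetry.get_obs(); print(o["time_s"],o["ee_pos"],o["eef_rot"],o["force"],ctrl.tcp_to_tips)
ims=[]
for c in("scene","side"):
    p=viewer.camera(c); X=cloud(p); np.savez(c+".npz",X=X,img=p["img"])
    ims.append(p["img"])
    cv2.imwrite(f"pics/{c}.png",p["img"][...,::-1])
    for t in("rcd_unit","isolator_box","test_button","rcd_lever"):
        for d in viewer.recognise(t,p)[:3]:
            l,tp,r,b=[int(v) for v in d["rect"]]
            q=X[(tp+b)//2,(l+r)//2]
            print(c,t,round(d["score"],2),l,tp,r,b,q.round(3))
E
```

```text
0.0 [ 0.12255538 -0.53591462  0.22188131] [-3.14042746e+00 -8.89148802e-05  2.24779451e-01] [5.21733355e-04 6.59965049e-01 9.62367782e-01] 0.017
scene rcd_unit 0.95 218 157 297 231 [0.582 0.112 0.077]
scene isolator_box 0.67 306 239 375 306 [ 0.607 -0.176  0.07 ]
scene rcd_lever 0.51 243 157 270 193 [0.62  0.189 0.071]
side rcd_unit 0.7 208 148 303 235 [0.579 0.11  0.079]
side isolator_box 0.94 319 214 404 308 [ 0.607 -0.176  0.073]
side test_button 0.44 222 158 232 171 [0.549 0.167 0.121]
side rcd_lever 0.64 240 146 275 186 [0.696 0.321 0.027]
```

View pics/scene.png

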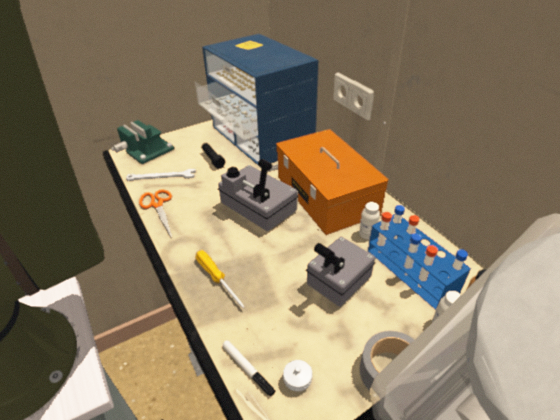

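View pics/side.png

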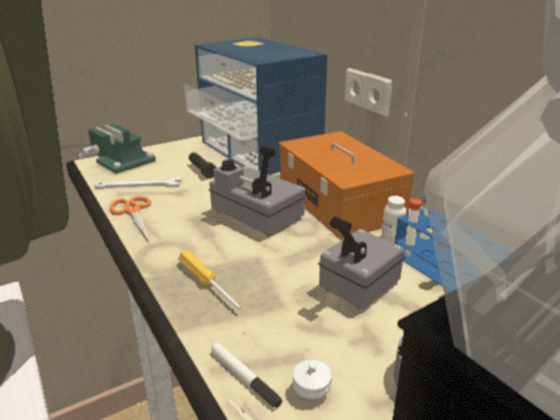

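The scene picture shows the wide box at about (258,195), with its button at about (233,178) and its lever up at (264,180). The narrow box is at (340,270). The side view matches: button (228,168), lever (265,170), narrow box (362,265). Next I fit the wide box's pose from depth.

```bash
python3 - <<'E'
from h import *
from scipy.optimize import minimize
def T(P,x): 
    c,s=np.cos(x[2]),np.sin(x[2]); d=P[:,:2]-x[:2]
    return np.c_[d@np.array([[c,-s],[s,c]]),P[:,2]]
allP=[]
for c,(l,t,r,b) in dict(scene=(212,150,303,236),side=(203,142,309,240)).items():
    X=np.load(c+".npz")["X"][t:b,l:r].reshape(-1,3); X=X[np.isfinite(X).all(1)]
    X=X[(X[:,2]>.015)&(abs(X[:,0]-.58)<.14)&(abs(X[:,1]-.12)<.14)]
    top=X[(X[:,2]>.062)&(X[:,2]<.078)]
    print(c,len(X),len(top),np.median(top[:,2]),cv2.minAreaRect(top[:,:2].astype(np.float32)))
    hs=X[(X[:,2]>.1)&(X[:,2]<.111)]; cp=X[(X[:,2]>.114)&(X[:,2]<.126)]; up=X[X[:,2]>.13]
    for n,q in(("hs",hs),("cap",cp),("lev",up)):
        if len(q): print(n,len(q),np.median(q,0).round(4),q.min(0).round(3),q.max(0).round(3))
    allP.append(X)
    # surface-distance fit (boxes: body, housing)
    def sd(q,ctr,half):
        d=abs(q-ctr)-half; return np.linalg.norm(np.maximum(d,0),axis=1)+np.minimum(d.max(1),0)
    def cost(x,P):
        q=T(P,x)
        a=sd(q,[0,0,.035],[.055,.085,.035]); h=sd(q,[-.037,.04,.088],[.022,.022,.018]);cap=sd(q,[-.037,.04,.11],[.012,.012,.010])
        lev=np.linalg.norm(q-[-.008,-.04,.154],axis=1)-.012
        ax=np.linalg.norm((q-[-.016,-.04,.118])*[1,1,.3],axis=1)-.012
        e=np.minimum.reduce([abs(a),abs(h),abs(cap),abs(lev),abs(ax)])
        return np.minimum(e,.008).mean()
    def fit(P):
        return min((minimize(cost,[.585,.12,y],args=(P,),method="Nelder-Mead",options=dict(initial_simplex=np.array([[.585,.12,y],[.61,.12,y],[.585,.145,y],[.585,.12,y+.15]]),xatol=1e-5,fatol=1e-7)) for y in(-.6,-.4,-.2,0,.2,.4)),key=lambda r:r.fun)
    r=fit(X);print(r.x.round(4),r.fun)
P=np.vstack(allP);r=fit(P);x=r.x;print("both",x.round(4),r.fun)
c,s=np.cos(x[2]),np.sin(x[2])
for n,p in dict(cap=(-.037,.04),levup=(-.008,-.04),levdn=(-.09,-.04),axis=(-.025,-.04)).items(): print(n,x[0]+c*p[0]-s*p[1],x[1]+s*p[0]+c*p[1])
X=np.load("scene.npz")["X"].reshape(-1,3); 
q=T(X[np.isfinite(X).all(1)],x)
# obstacles near the work area, higher than 0.1
m=(q[:,2]>.08)&(q[:,2]<.5)&(abs(q[:,0])<.25)&(abs(q[:,1])<.25)&((abs(q[:,0])>.1)|(abs(q[:,1])>.1))
o=q[m]
g={}
for a in o: g.setdefault(tuple((a[:2]//.05).astype(int)*5),[]).append(a[2])
print({k:(len(v),round(max(v),2)) for k,v in g.items() if len(v)>4})
E
```

```text
scene 4288 1541 0.0701590902302785 ((0.6342069506645203, 0.1584187150001526), (0.1894865781068802, 0.17163996398448944), 16.599258422851562)
hs 371 [0.5891 0.16   0.1066] [0.528 0.088 0.1  ] [0.72  0.214 0.111]
cap 104 [0.5555 0.1685 0.1201] [0.541 0.097 0.114] [0.604 0.189 0.126]
lev 157 [0.6    0.1034 0.1552] [0.592 0.091 0.13 ] [0.616 0.121 0.164]
[0.6009 0.1497 0.2971] 0.0026620211522881336
side 5974 1800 0.0718135609425187 ((0.6354866623878479, 0.157391756772995), (0.19187505543231964, 0.1707708239555359), 16.03741455078125)
hs 453 [0.5821 0.1603 0.1061] [0.528 0.087 0.1  ] [0.709 0.238 0.111]
cap 166 [0.561  0.1672 0.1202] [0.542 0.097 0.114] [0.72  0.229 0.126]
lev 226 [0.6009 0.1027 0.1547] [0.593 0.091 0.13 ] [0.617 0.122 0.166]
[0.6023 0.1501 0.2961] 0.0029334360894673734
both [0.6018 0.15   0.2958] 0.0028647022612429897
cap 0.5547175915077698 0.17743101400618938
levup 0.6057783838543686 0.10935902648608305
levdn 0.5273396595991401 0.08545575187333962
axis 0.5895166971185285 0.10440346955417283
{(np.int64(20), np.int64(20)): (176, np.float64(0.27)), (np.int64(20), np.int64(
[... 1249 characters left out ...]
.int64(-10)): (224, np.float64(0.11)), (np.int64(10), np.int64(-15)): (290, np.float64(0.13)), (np.int64(20), np.int64(-20)): (36, np.float64(0.11)), (np.int64(15), np.int64(-20)): (250, np.float64(0.11)), (np.int64(10), np.int64(-20)): (276, np.float64(0.11)), (np.int64(15), np.int64(-25)): (286, np.float64(0.11)), (np.int64(5), np.int64(-15)): (311, np.float64(0.11)), (np.int64(10), np.int64(-25)): (357, np.float64(0.11)), (np.int64(5), np.int64(-20)): (309, np.float64(0.11)), (np.int64(0), np.int64(-15)): (71, np.float64(0.11)), (np.int64(5), np.int64(-25)): (259, np.float64(0.11)), (np.int64(0), np.int64(-20)): (276, np.float64(0.11)), (np.int64(0), np.int64(-25)): (5, np.float64(0.11))}
```

```bash
python3 - <<'E'
from h import *
out=[]
for cn,(l,t,r,b) in dict(scene=(205,140,305,240),side=(205,140,305,240)).items():
    p=viewer.camera(cn); R=np.array(p["R"]);K=np.array([[p["fx"],0,p["cx"]],[0,p["fy"],p["cy"]],[0,0,1.]])
    print(cn,"cam",(-R.T@np.array(p["t"])).round(3))
    im=p["img"][t:b,l:r,::-1].copy(); S=4; im=cv2.resize(im,None,fx=S,fy=S,interpolation=cv2.INTER_CUBIC)
    x=[.6018,.15,.2958]; c,s=np.cos(x[2]),np.sin(x[2])
    def pr(P):
        P=np.array(P,float); W=np.c_[x[0]+c*P[:,0]-s*P[:,1],x[1]+s*P[:,0]+c*P[:,1],P[:,2]]
        u=cv2.projectPoints(W,cv2.Rodrigues(R)[0],np.array(p["t"],float),K,np.array(p["dist"],float))[0].reshape(-1,2)
        return ((u-[l,t]+.5)*S).astype(np.int32)
    B=lambda cx,cy,hx,hy,z:[(cx-hx,cy-hy,z),(cx+hx,cy-hy,z),(cx+hx,cy+hy,z),(cx-hx,cy+hy,z)]
    for q,col in((B(0,0,.055,.085,.07),(0,255,0)),(B(0,0,.055,.085,0),(0,160,0)),(B(-.037,.04,.022,.022,.106),(0,255,255)),([(-.037+.013*np.cos(a),.04+.013*np.sin(a),.12) for a in np.linspace(0,6.2,20)],(0,0,255)),([(-.008,-.055,.154),(-.008,-.025,.154)],(255,0,255))):
        cv2.polylines(im,[pr(q)],True,col,1)
    out.append(im)
cv2.imwrite("pics/ov.png",np.hstack(out))
E
```

```text
scene cam [ 0.261 -0.56   0.656]
side cam [ 0.181 -0.65   0.501]
```

View pics/ov.png

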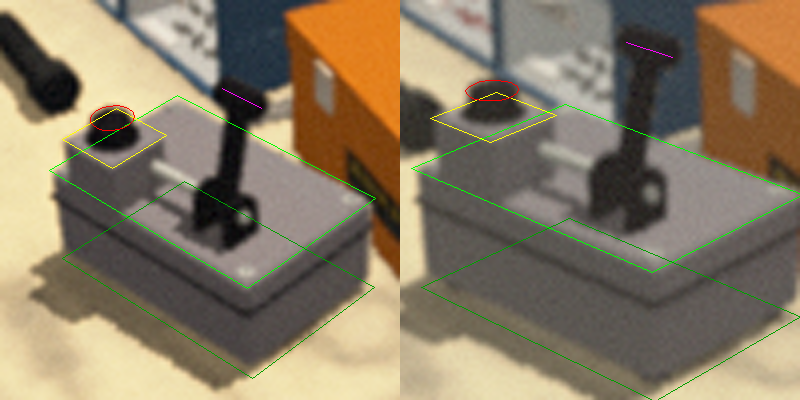

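The overlay agrees with the pictures to 1 or 2 px: cap at (112,122) and barrel at (241,97) in the left crop. I'll move the wrist camera over the box to refine the pose.

Emit:
{"op": "step_arm", "data": {
  "plan": [
    {"dx": 0.26,"dy": -0.29,"dz": -0.1},
    {"dx": 0.26,"dy": -0.29,"dz": -0.1},
    {"dx": 0.26,"dy": -0.29,"dz": -0.1},
    {"dx": 0.26,"dy": -0.29,"dz": -0.1},
    {"dx": 0.26,"dy": -0.29,"dz": -0.1},
    {"dx": 0.26,"dy": -0.29,"dz": -0.1},
    {"dx": 0.26,"dy": -0.29,"dz": -0.1},
    {"dx": 0.26,"dy": -0.29,"dz": -0.1},
    {"dx": 0.26,"dy": -0.29},
    {"dx": 0.26,"dy": -0.29}
  ]
}}

```text
$.plan[0]: bad value
```

Emit:
{"op": "step_arm", "data": {
  "plan": [
    {"dx": 0.26,"dy": -0.29,"claw": 1},
    {"dx": 0.26,"dy": -0.29,"claw": 1},
    {"dx": 0.26,"dy": -0.29,"claw": 1},
    {"dx": 0.26,"dy": -0.29,"claw": 1},
    {"dx": 0.26,"dy": -0.29,"claw": 1},
    {"dx": 0.26,"dy": -0.29,"claw": 1},
    {"dx": 0.26,"dy": -0.29,"claw": 1},
    {"dx": 0.26,"dy": -0.29,"claw": 1},
    {"dx": 0.1,"dy": -0.1,"claw": 1},
    {"rz": -0.045,"claw": 1}
  ]
}}

```text
$.plan[0]: bad value
```

```bash
cat >> h.py <<'E'
from scipy.spatial.transform import Rotation as Ro
def wrist():
    o=telemetry.get_obs(); p=viewer.camera("wrist")
    Rt=Ro.from_euler("xyz",o["eef_rot"]).as_matrix(); M=np.eye(4);M[:3,:3]=Rt;M[:3,3]=o["ee_pos"]
    W=np.linalg.inv(M@np.array(p["tool_from_camera"])); p["R"]=W[:3,:3];p["t"]=W[:3,3]
    return o,p
E
python3 - <<'E'
from h import *
o,p=wrist(); print(o["time_s"],o["ee_pos"].round(4),o["eef_rot"].round(4),o["force"].round(2),o["grip_width"])
X=cloud(p); np.savez("w1.npz",X=X,img=p["img"]);cv2.imwrite("pics/w1.png",p["img"][...,::-1])
for t in("rcd_unit","test_button","rcd_lever"):
    for d in viewer.recognise(t,p)[:2]: print(t,d["score"],np.round(d["rect"]))
f=X.reshape(-1,3);f=f[np.isfinite(f).all(1)];f=f[(abs(f[:,0]-.6)<.15)&(abs(f[:,1]-.15)<.13)]
for n,a,b in(("top",.064,.076),("hs",.102,.110),("cap",.116,.124),("lev",.145,.17)):
    q=f[(f[:,2]>a)&(f[:,2]<b)]
    if len(q): print(n,len(q),np.median(q,0).round(4),cv2.minAreaRect(q[:,:2].astype(np.float32)))
E
```

```text
0.6 [ 0.1226 -0.5362  0.2225] [3.1416 0.     0.2248] [ 0.25  0.64 -0.32] 0.09387278601715164
```

View pics/w1.png

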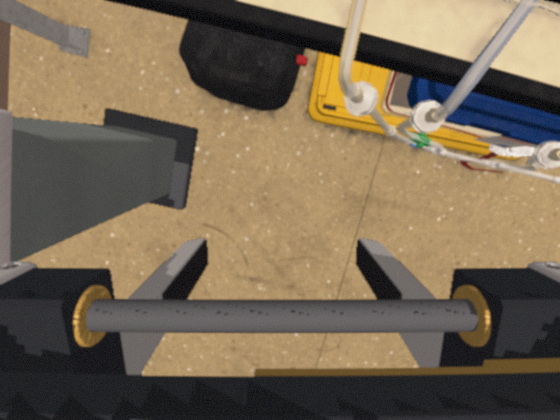

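The arm has not moved because each row needs every field. The picture shows only the floor, and the top of the image is ahead (+x).

Emit:
{"op": "step_arm", "data": {
  "plan": [
    {"dx": 0.26,"dy": -0.29,"dz": -0.1,"rx": 0,"ry": 0,"rz": 0,"claw": 0},
    {"dx": 0.26,"dy": -0.29,"dz": -0.1,"rx": 0,"ry": 0,"rz": 0,"claw": 0},
    {"dx": 0.26,"dy": -0.29,"dz": -0.1,"rx": 0,"ry": 0,"rz": 0,"claw": 0},
    {"dx": 0.26,"dy": -0.29,"dz": -0.1,"rx": 0,"ry": 0,"rz": 0,"claw": 0},
    {"dx": 0.26,"dy": -0.29,"dz": -0.1,"rx": 0,"ry": 0,"rz": 0,"claw": 0},
    {"dx": 0.26,"dy": -0.29,"dz": -0.1,"rx": 0,"ry": 0,"rz": 0,"claw": 0},
    {"dx": 0.26,"dy": -0.29,"dz": -0.1,"rx": 0,"ry": 0,"rz": 0,"claw": 0},
    {"dx": 0.26,"dy": -0.29,"dz": -0.1,"rx": 0,"ry": 0,"rz": 0,"claw": 0},
    {"dx": 0.26,"dy": -0.29,"dz": 0,"rx": 0,"ry": 0,"rz": 0,"claw": 0},
    {"dx": 0.26,"dy": -0.29,"dz": 0,"rx": 0,"ry": 0,"rz": 0,"claw": 0}
  ]
}}

```text
time_s: 1.8
ee_pos: [0.3119, -0.1941, 0.3029]
eef_rot: [3.141, -0.001, 0.225]
force: [0.2, 0.3, 1.0]
grip_width: 0.0939
grip_force: 0.0
```

Emit:
{"op": "step_arm", "data": {
  "plan": [
    {"dx": 0.26,"dy": -0.29,"dz": 0,"rx": 0,"ry": 0,"rz": 0,"claw": 1},
    {"dx": 0.26,"dy": -0.29,"dz": 0,"rx": 0,"ry": 0,"rz": 0,"claw": 1},
    {"dx": 0.26,"dy": -0.29,"dz": 0,"rx": 0,"ry": 0,"rz": 0,"claw": 1},
    {"dx": 0.26,"dy": -0.29,"dz": 0,"rx": 0,"ry": 0,"rz": 0,"claw": 1},
    {"dx": 0.26,"dy": -0.29,"dz": 0,"rx": 0,"ry": 0,"rz": 0,"claw": 1},
    {"dx": 0.26,"dy": -0.29,"dz": 0,"rx": 0,"ry": 0,"rz": 0,"claw": 1},
    {"dx": 0.26,"dy": -0.29,"dz": 0,"rx": 0,"ry": 0,"rz": 0,"claw": 1},
    {"dx": 0.1,"dy": -0.29,"dz": 0,"rx": 0,"ry": 0,"rz": 0,"claw": 1},
    {"dx": 0,"dy": -0.1,"dz": 0,"rx": 0,"ry": 0,"rz": -0.045,"claw": 1},
    {"dx": 0,"dy": 0,"dz": 0,"rx": 0,"ry": 0,"rz": 0,"claw": 1}
  ]
}}

```text
time_s: 2.8
ee_pos: [0.4445, 0.0843, 0.3023]
eef_rot: [-3.141, 0.0, 0.299]
force: [-0.5, -0.9, -0.2]
grip_width: 0.0174
grip_force: 0.0
```

```bash
cat > w.py <<'E'
from h import *
import sys
n=sys.argv[1]
o,p=wrist(); print(o["time_s"],o["ee_pos"].round(4),o["eef_rot"].round(4),o["force"].round(2),o["grip_width"])
X=cloud(p); np.savez(n+".npz",X=X,img=p["img"]);cv2.imwrite(f"pics/{n}.png",p["img"][...,::-1])
for t in("rcd_unit","test_button","rcd_lever"):
    for d in viewer.recognise(t,p)[:2]: print(t,d["score"],np.round(d["rect"]))
f=X.reshape(-1,3);f=f[np.isfinite(f).all(1)];f=f[(abs(f[:,0]-.6)<.13)&(abs(f[:,1]-.15)<.12)]
for n,a,b in(("top",.064,.076),("hs",.102,.110),("cap",.116,.124),("lev",.145,.17)):
    q=f[(f[:,2]>a)&(f[:,2]<b)]
    if len(q): print(n,len(q),np.median(q,0).round(4),cv2.minAreaRect(q[:,:2].astype(np.float32)))
E
python3 w.py w2
```

```text
2.8 [0.4445 0.0843 0.3023] [-3.1414e+00  3.0000e-04  2.9890e-01] [-0.48 -0.89 -0.24] 0.01743467436408385
rcd_unit 0.97 [198.   4. 340. 107.]
test_button 0.7 [220.  68. 244.  94.]
rcd_lever 0.65 [253.  30. 323.  82.]
top 9921 [0.6116 0.1488 0.07  ] ((0.6137713193893433, 0.12530207633972168), (0.11698956042528152, 0.22506998479366302), 18.96727180480957)
hs 1162 [0.5574 0.1715 0.106 ] ((0.6064395904541016, 0.10837125778198242), (0.05237331986427307, 0.22423970699310303), 35.816951751708984)
cap 513 [0.5576 0.1763 0.1201] ((0.5781993269920349, 0.14655673503875732), (0.02472553588449955, 0.10207761824131012), 34.41671371459961)
lev 695 [0.6052 0.1091 0.1611] ((0.6068843007087708, 0.10903869569301605), (0.01649460569024086, 0.030364947393536568), 17.26074981689453)
```

View pics/w2.png

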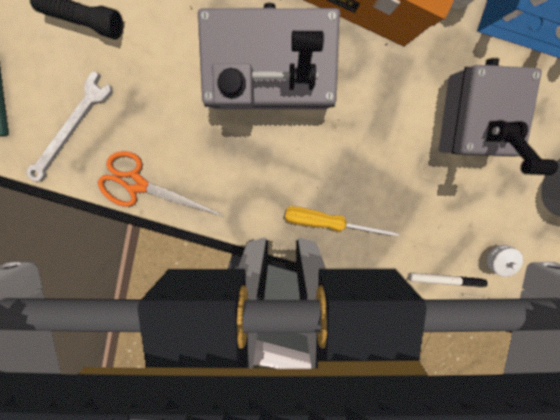

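The wrist view shows the cap at (231,82) and the lever barrel, up, at (307,41). Both match the fitted pose: cap ≈ (0.556, 0.177), yaw ≈ 0.30. I'll go above the cap next.

Emit:
{"op": "step_arm", "data": {
  "plan": [
    {"dx": 0.335,"dy": -0.14,"dz": 0,"rx": 0,"ry": 0,"rz": 0,"claw": 1},
    {"dx": 0.335,"dy": -0.14,"dz": 0,"rx": 0,"ry": 0,"rz": 0,"claw": 1},
    {"dx": 0.335,"dy": -0.14,"dz": 0.2,"rx": 0,"ry": 0,"rz": 0,"claw": 1},
    {"dx": 0.335,"dy": -0.14,"dz": 0.3,"rx": 0,"ry": 0,"rz": 0,"claw": 1},
    {"dx": 0,"dy": 0,"dz": 0.3,"rx": 0,"ry": 0,"rz": 0,"claw": 1},
    {"dx": 0,"dy": 0,"dz": 0.3,"rx": 0,"ry": 0,"rz": 0,"claw": 1},
    {"dx": 0,"dy": 0,"dz": 0.3,"rx": 0,"ry": 0,"rz": 0,"claw": 1},
    {"dx": 0,"dy": 0,"dz": 0,"rx": 0,"ry": 0,"rz": 0,"claw": 1}
  ]
}}

```text
time_s: 3.8
ee_pos: [0.5552, 0.1745, 0.1588]
eef_rot: [-3.141, 0.006, 0.293]
force: [-0.6, 1.3, 0.6]
grip_width: 0.0003
grip_force: 0.0
```

```bash
python3 w.py w3
```

```text
3.8 [0.5552 0.1745 0.1588] [-3.1413  0.0065  0.2934] [-0.56  1.31  0.6 ] 0.0003176761661565997
rcd_unit 0.6 [222.  94. 451. 260.]
test_button 0.9 [263. 218. 297. 239.]
rcd_lever 0.68 [309. 193. 450. 226.]
top 22015 [0.6193 0.1509 0.0699] ((0.6138134598731995, 0.14245054125785828), (0.20903503894805908, 0.18078213930130005), 85.13480377197266)
hs 5051 [0.6984 0.156  0.1069] ((0.6358743906021118, 0.11643333733081818), (0.19099435210227966, 0.18966537714004517), 6.915698051452637)
cap 562 [0.563  0.1791 0.1198] ((0.5758518576622009, 0.1507895588874817), (0.014119226485490799, 0.09018567204475403), 25.526561737060547)
lev 2437 [0.6057 0.1172 0.1608] ((0.5911906361579895, 0.14380502700805664), (0.020824380218982697, 0.1070508062839508), 25.626270294189453)
```

View pics/w3.png

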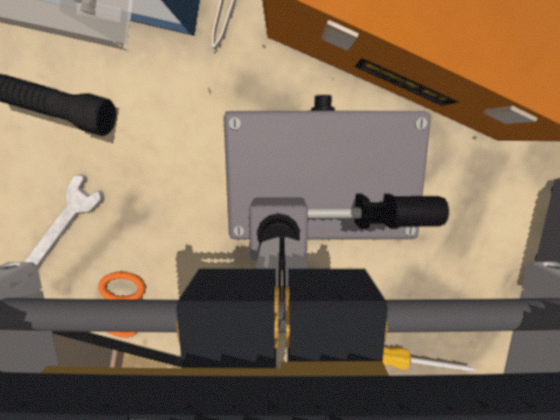

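The fingers at (281,240) are centred on the cap at (279,228), so I press and then retract.

Emit:
{"op": "step_arm", "data": {
  "plan": [
    {"dx": 0,"dy": 0,"dz": 0.12,"rx": 0,"ry": 0,"rz": 0,"claw": 1},
    {"dx": 0,"dy": -0.01,"dz": 0.06,"rx": 0,"ry": 0,"rz": 0,"claw": 1},
    {"dx": 0,"dy": -0.01,"dz": 0.04,"rx": 0,"ry": 0,"rz": 0,"claw": 1},
    {"dx": 0,"dy": 0,"dz": 0.04,"rx": 0,"ry": 0,"rz": 0,"claw": 1},
    {"dx": 0,"dy": 0,"dz": 0.04,"rx": 0,"ry": 0,"rz": 0,"claw": 1},
    {"dx": 0,"dy": 0,"dz": 0,"rx": 0,"ry": 0,"rz": 0,"claw": 1},
    {"dx": 0,"dy": 0,"dz": 0,"rx": 0,"ry": 0,"rz": 0,"claw": 1}
  ]
}}

```text
time_s: 4.7
ee_pos: [0.5559, 0.1779, 0.1326]
eef_rot: [-3.141, 0.0, 0.296]
force: [-3.2, 1.5, 3.6]
grip_width: 0.0003
grip_force: 1.5
```

Emit:
{"op": "step_arm", "data": {
  "plan": [
    {"dx": 0,"dy": 0,"dz": 0.04,"rx": 0,"ry": 0,"rz": 0,"claw": 1},
    {"dx": 0,"dy": 0,"dz": 0.02,"rx": 0,"ry": 0,"rz": 0,"claw": 1},
    {"dx": 0,"dy": 0,"dz": 0,"rx": 0,"ry": 0,"rz": 0,"claw": 1},
    {"dx": 0,"dy": 0,"dz": 0,"rx": 0,"ry": 0,"rz": 0,"claw": 1}
  ]
}}

```text
time_s: 5.1
ee_pos: [0.5563, 0.1779, 0.1287]
eef_rot: [3.142, -0.002, 0.296]
force: [-10.9, -0.8, 24.2]
grip_width: 0.0005
grip_force: 12.3
```

Emit:
{"op": "step_arm", "data": {
  "plan": [
    {"dx": 0,"dy": 0,"dz": -0.2,"rx": 0,"ry": 0,"rz": 0,"claw": 1},
    {"dx": 0,"dy": 0,"dz": -0.3,"rx": 0,"ry": 0,"rz": 0,"claw": 1},
    {"dx": -0.3,"dy": 0,"dz": -0.3,"rx": 0,"ry": 0,"rz": 0,"claw": 1},
    {"dx": -0.4,"dy": 0,"dz": 0,"rx": 0,"ry": 0,"rz": 0,"claw": 0.5},
    {"dx": -0.4,"dy": 0,"dz": 0,"rx": 0,"ry": 0,"rz": 0,"claw": 0.5},
    {"dx": 0,"dy": 0,"dz": 0,"rx": 0,"ry": 0,"rz": 0,"claw": 0.5},
    {"dx": 0,"dy": 0,"dz": 0,"rx": 0,"ry": 0,"rz": 0,"claw": 0.5}
  ]
}}

```text
time_s: 5.8
ee_pos: [0.4509, 0.1456, 0.2069]
eef_rot: [3.141, -0.001, 0.295]
force: [-0.1, 0.2, -0.8]
grip_width: 0.0286
grip_force: 0.0
```

```bash
python3 w.py w4; python3 - <<'E'
from h import *
X=np.load("w4.npz")["X"].reshape(-1,3);X=X[np.isfinite(X).all(1)]
c,s=np.cos(.298),np.sin(.298);d=X[:,:2]-[.602,.15]
q=np.c_[d@np.array([[c,-s],[s,c]]),X[:,2]]
m=(q[:,0]<-.06)&(q[:,0]>-.13)&(q[:,1]>-.07)&(q[:,1]<0)&(q[:,2]>.08)&(q[:,2]<.14)
print(m.sum(),q[m].min(0),np.median(q[m],0),q[m].max(0),np.median(X[m],0))
E
```

```text
5.8 [0.4509 0.1456 0.2069] [ 3.1413e+00 -1.5000e-03  2.9530e-01] [-0.14  0.24 -0.84] 0.028625402952158062
rcd_unit 0.81 [234.   2. 419. 165.]
test_button 0.77 [267.  73. 298. 105.]
rcd_lever 0.7 [310.  70. 398. 168.]
top 16645 [0.6124 0.1462 0.07  ] ((0.6055140495300293, 0.1231326088309288), (0.10729148238897324, 0.2234470546245575), 16.348880767822266)
hs 2497 [0.5536 0.1686 0.1061] ((0.557692289352417, 0.14199481904506683), (0.12511470913887024, 0.06682011485099792), 82.36647033691406)
cap 1360 [0.5506 0.1718 0.1194] ((0.5425814390182495, 0.13098829984664917), (0.12316548079252243, 0.024845195934176445), 73.29393768310547)
1206 [-0.09663889 -0.05519237  0.098386  ] [-0.08382413 -0.03867584  0.11473008] [-0.06001361 -0.02488348  0.11988336] [0.53345318 0.09001803 0.11473008]
```

View pics/w4.png

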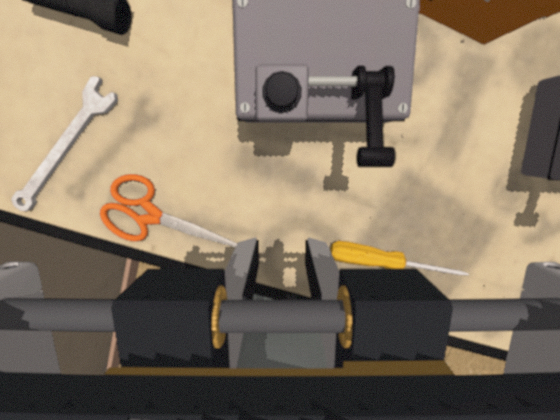

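The lever is down with its barrel at (376,157), and the button at (282,90) is out. I'll straddle the barrel end to end, along y.

Emit:
{"op": "step_arm", "data": {
  "plan": [
    {"dx": 0.28,"dy": 0.4,"dz": 0,"rx": 0,"ry": 0,"rz": 0,"claw": 0.5},
    {"dx": 0.28,"dy": 0.4,"dz": 0,"rx": 0,"ry": 0,"rz": 0,"claw": 0.5},
    {"dx": 0,"dy": 0,"dz": 0.2,"rx": 0,"ry": 0,"rz": 0,"claw": 0.5},
    {"dx": 0,"dy": 0,"dz": 0.3,"rx": 0,"ry": 0,"rz": 0,"claw": 0.5},
    {"dx": 0,"dy": 0,"dz": 0.3,"rx": 0,"ry": 0,"rz": 0,"claw": 0.5},
    {"dx": 0,"dy": 0,"dz": 0.2,"rx": 0,"ry": 0,"rz": 0,"claw": 0.5},
    {"dx": 0,"dy": 0,"dz": 0,"rx": 0,"ry": 0,"rz": 0,"claw": 0.5}
  ]
}}

```text
time_s: 6.7
ee_pos: [0.5267, 0.0853, 0.1035]
eef_rot: [-3.141, 0.005, 0.295]
force: [-0.2, -0.7, -0.5]
grip_width: 0.0469
grip_force: 0.0
```

Emit:
{"op": "step_arm", "data": {
  "grip_force": 5,
  "plan": [
    {"dx": 0,"dy": 0,"dz": 0,"rx": 0,"ry": 0,"rz": 0,"claw": 0.8},
    {"dx": 0,"dy": 0,"dz": 0,"rx": 0,"ry": 0,"rz": 0,"claw": 0.8},
    {"dx": 0,"dy": 0,"dz": 0,"rx": 0,"ry": 0,"rz": 0,"claw": 0.8},
    {"dx": 0,"dy": 0,"dz": 0,"rx": 0,"ry": 0,"rz": 0,"claw": 0.8},
    {"dx": 0,"dy": 0,"dz": 0,"rx": 0,"ry": 0,"rz": 0,"claw": 0.8}
  ]
}}

```text
time_s: 7.2
ee_pos: [0.5283, 0.0855, 0.1075]
eef_rot: [3.141, -0.002, 0.295]
force: [0.4, -0.7, 7.9]
grip_width: 0.03
grip_force: 5.0
```

Emit:
{"op": "step_arm", "data": {
  "plan": [
    {"dx": 0.055,"dy": 0,"dz": -0.125,"rx": 0,"ry": 0,"rz": 0,"claw": 0.8},
    {"dx": 0.08,"dy": 0,"dz": -0.11,"rx": 0,"ry": 0,"rz": 0,"claw": 0.8},
    {"dx": 0.1,"dy": 0,"dz": -0.09,"rx": 0,"ry": 0,"rz": 0,"claw": 0.8},
    {"dx": 0.115,"dy": 0,"dz": -0.07,"rx": 0,"ry": 0,"rz": 0,"claw": 0.8},
    {"dx": 0.13,"dy": 0,"dz": -0.047,"rx": 0,"ry": 0,"rz": 0,"claw": 0.8},
    {"dx": 0,"dy": 0,"dz": 0,"rx": 0,"ry": 0,"rz": 0,"claw": 0.8}
  ]
}}

```text
time_s: 7.8
ee_pos: [0.5744, 0.0996, 0.1514]
eef_rot: [3.141, -0.001, 0.296]
force: [-0.5, -2.4, 6.2]
grip_width: 0.03
grip_force: 5.0
```

Emit:
{"op": "step_arm", "data": {
  "plan": [
    {"dx": 0.135,"dy": 0,"dz": -0.02,"rx": 0,"ry": 0,"rz": 0,"claw": 0.8},
    {"dx": 0.1,"dy": 0,"dz": 0,"rx": 0,"ry": 0,"rz": 0,"claw": 0.8},
    {"dx": 0.065,"dy": 0,"dz": 0.01,"rx": 0,"ry": 0,"rz": 0,"claw": 0.8},
    {"dx": 0.02,"dy": 0,"dz": 0.005,"rx": 0,"ry": 0,"rz": 0,"claw": 0.8},
    {"dx": 0,"dy": 0,"dz": 0,"rx": 0,"ry": 0,"rz": 0,"claw": 0.8},
    {"dx": 0,"dy": 0,"dz": 0,"rx": 0,"ry": 0,"rz": 0,"claw": 0.8}
  ]
}}

```text
time_s: 8.4
ee_pos: [0.6039, 0.1086, 0.1512]
eef_rot: [3.141, -0.0, 0.295]
force: [2.0, -1.8, 3.3]
grip_width: 0.0301
grip_force: 5.0
```

```bash
python3 w.py w5
```

```text
8.4 [0.6039 0.1086 0.1512] [ 3.1414e+00 -3.0000e-04  2.9540e-01] [ 1.95 -1.83  3.3 ] 0.030136762981292538
rcd_unit 0.59 [128. 129. 338. 289.]
test_button 0.58 [160. 260. 188. 265.]
rcd_lever 0.68 [209. 239. 310. 292.]
top 19264 [0.6214 0.1529 0.0699] ((0.6140475273132324, 0.14397016167640686), (0.2046741247177124, 0.17945347726345062), 84.96675872802734)
hs 4067 [0.7024 0.1629 0.1088] ((0.6642391681671143, 0.12125369906425476), (0.17617759108543396, 0.20559707283973694), 13.821914672851562)
cap 160 [0.5686 0.1764 0.1193] ((0.5822575688362122, 0.1443692445755005), (0.00537264347076416, 0.0950208231806755), 23.782405853271484)
lev 2592 [0.6064 0.108  0.1622] ((0.6044662594795227, 0.10841581225395203), (0.023362524807453156, 0.05438232421875), 17.150508880615234)
```

View pics/w5.png

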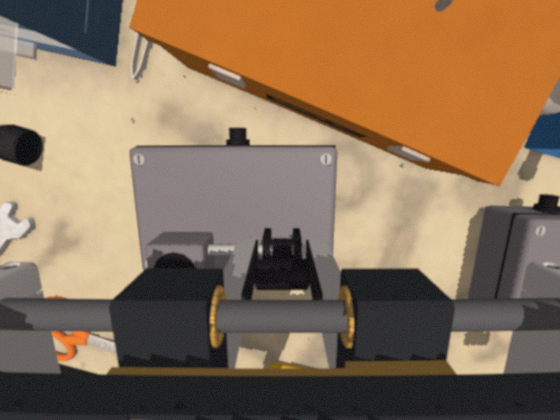

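The barrel is held between the pads at (282,275), leaning back past vertical. I'll open to 47 mm and retreat upward, then back.

Emit:
{"op": "step_arm", "data": {
  "plan": [
    {"dx": 0,"dy": 0,"dz": 0,"rx": 0,"ry": 0,"rz": 0,"claw": 0.5},
    {"dx": 0,"dy": 0,"dz": 0,"rx": 0,"ry": 0,"rz": 0,"claw": 0.5},
    {"dx": 0,"dy": 0,"dz": 0,"rx": 0,"ry": 0,"rz": 0,"claw": 0.5},
    {"dx": 0,"dy": 0,"dz": 0,"rx": 0,"ry": 0,"rz": 0,"claw": 0.5},
    {"dx": 0,"dy": 0,"dz": -0.2,"rx": 0,"ry": 0,"rz": 0,"claw": 0.5},
    {"dx": 0,"dy": 0,"dz": -0.4,"rx": 0,"ry": 0,"rz": 0,"claw": 0.5},
    {"dx": 0,"dy": 0,"dz": -0.4,"rx": 0,"ry": 0,"rz": 0,"claw": 0.5},
    {"dx": -0.4,"dy": 0,"dz": 0,"rx": 0,"ry": 0,"rz": 0,"claw": 0.5},
    {"dx": -0.4,"dy": 0,"dz": 0,"rx": 0,"ry": 0,"rz": 0,"claw": 0.5},
    {"dx": -0.4,"dy": 0,"dz": 0,"rx": 0,"ry": 0,"rz": 0,"claw": 0.5}
  ]
}}

```text
time_s: 9.6
ee_pos: [0.4878, 0.0735, 0.2509]
eef_rot: [-3.142, 0.0, 0.296]
force: [-0.2, -0.9, 0.4]
grip_width: 0.0471
grip_force: 0.0
```

Emit:
{"op": "step_arm", "data": {
  "plan": [
    {"dx": 0,"dy": 0,"dz": 0,"rx": 0,"ry": 0,"rz": 0,"claw": 0.5},
    {"dx": 0,"dy": 0,"dz": 0,"rx": 0,"ry": 0,"rz": 0,"claw": 0.5}
  ]
}}

```text
time_s: 9.8
ee_pos: [0.4894, 0.0738, 0.2518]
eef_rot: [3.141, -0.001, 0.295]
force: [-0.4, 0.2, -0.9]
grip_width: 0.0465
grip_force: 0.0
```

```bash
python3 w.py w6
```

```text
9.8 [0.4894 0.0738 0.2518] [ 3.1414e+00 -1.4000e-03  2.9520e-01] [-0.39  0.23 -0.85] 0.04650322014135648
rcd_unit 0.67 [166.  26. 324. 136.]
test_button 0.66 [186. 101. 213. 127.]
test_button 0.4 [438.  79. 558. 222.]
rcd_lever 0.61 [224.  60. 303. 112.]
top 12855 [0.614  0.1468 0.07  ] ((0.6238785982131958, 0.12803514301776886), (0.13835734128952026, 0.2266666293144226), 18.84575843811035)
hs 1718 [0.5663 0.1657 0.106 ] ((0.6197783350944519, 0.11143717169761658), (0.06178930401802063, 0.23744478821754456), 45.23644256591797)
cap 650 [0.5579 0.1762 0.1199] ((0.5786654949188232, 0.14645379781723022), (0.025183115154504776, 0.10013850778341293), 35.0369758605957)
lev 869 [0.6061 0.109  0.1616] ((0.6072904467582703, 0.10942679643630981), (0.016660425812005997, 0.029775643721222878), 16.75893783569336)
```

View pics/w6.png

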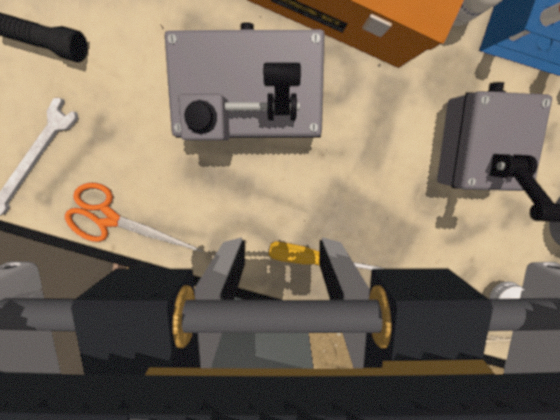

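The lever barrel at (282,73) is back at (0.607, 0.109), within 1 mm of where it started. The cap at (200,116) is out and the robot is clear, so I hand in.

```bash
python3 -c "
from station import hand_in; print(hand_in())"
```

```text
the job is handed in; nothing more can be done
None
```

I pressed the test button, the lever dropped and the button sprang back, then I lifted the lever to within 1 mm of its starting position; the job is handed in at about 10 s, the narrow box was left alone, and no verdict was returned.

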